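Pin a drawer module to its plinth with the tie rod

TASK

The small-parts drawer module has been set on its plinth by eye; lock it down at its rear right corner. Take the long tie rod from the wooden block, lower it into the empty slot in the module's roof, feel lightly along the hidden plinth below for the hole (its thin sheet dents, so never lean on it with more than about 4 kg of push), and put the rod fully home with its flange flat on the slot plate, then let go; leave the short rod and the other things where they are.

Things in the scene. Friction and masses are not known exactly. Their poses are not given: they have to be found in the camera images.
- tie_rod: Long tie rod, steel, 161 mm, about 0.2 kg, upright in a hole of the wooden block. Origin: middle of its lower end, z up the rod. From below: blunt nose widening from 6 to 10 mm diameter over 4 mm; 10 mm round shank up to 127 mm; flange 30 mm across (127 to 131 mm); hexagon head 24 mm across flats (131 to 161 mm) to grip by: one pair of flats faces along its x axis, the others at 60 degree steps.
- tie_rod_head (a point): Point on the long rod's axis at half height of its hexagon head, 146 mm above its lower end.
- cabinet: Drawer module on its plinth, fixed and rigid: blue steel, 400 mm wide (y), 174 mm deep (x), roof at z = 140 mm, two rows of seven clear drawers on its -x side (facing the robot). Origin: on the bench under its middle; x to its rear, y to its left, z up. The empty tie-rod slot is in the roof at the rear right; the one at the rear left has its rod in, hexagon head up to z = 176 mm.
- slot (a point): Centre of the empty slot's mouth, level with the top of its 2 mm bare steel frame plate, 142 mm above the bench; at x = 66, y = -95 mm in the module's frame; same axes. The slot, 80 mm long (y) and 14 mm wide (x), is the mouth of a straight duct of that section going down 102 mm to the plinth. Black soft dust bristles close it to sight only: the rod passes them freely.
- duct_foot (a point): Point below the slot's centre on the plinth's flat sheet-steel top, 40 mm above the bench; same axes as the module. The hidden hole, the only one, 12 mm in diameter and 30 mm deep, lies on the duct's centre line (x = 0 here) but anywhere from y = -29 to y = +29 mm. With the rod home, its flange lies flat on the slot's plate and its lower end is 25 mm below this point.
- rod_block: Fixed wooden block 150 mm (its x) by 60 mm (its y), 50 mm high; origin under its middle. Two upright holes, 12 mm in diameter, 42 mm deep (floor 8 mm above the bench), at x = -42 and x = +42 mm: the long rod stands in one, the short rod in the other.
- short_rod: Shorter tie rod of the same make, 111 mm long (77 mm shank, then the same flange and hexagon head), in the block's other hole; not wanted here. Origin: middle of its lower end.
- parts_bin: Bystander: loose blue open bin with nuts, 150 x 100 x 70 mm; origin under its middle.
- carton: Bystander: loose cardboard carton, 80 x 110 x 60 mm; origin under its middle.
- wrench: Bystander: loose wrench lying flat on the bench; origin at its underside.
Mind the look-alikes: they are no part of the job. Leave any green or purple look-alike of the tie_rod alone.

How it is judged (in metres and radians):
On the way, in this order (a step that is already met when the one before it is completed fails the run):
1. the long rod's nose is down in the slot's duct, 15 mm or more below the slot plate (z of tie_rod in the frame of slot below -0.015 m and horizontal distance between tie_rod and slot below 0.04 m), for 0.2 s.
2. its nose has entered the plinth's hole by 8 mm or more (z of tie_rod in the frame of slot below -0.11 m and horizontal distance between tie_rod and slot below 0.04 m), for 0.1 s.
At the end, for the whole second after the job is handed in: The long tie rod stands upright (within 3 degrees) and at rest in the module's slot, its nose in the plinth's hole and its flange down on the slot plate to within 2 mm, released (z of tie_rod in the frame of slot below -0.125 m and horizontal distance between tie_rod and slot below 0.04 m and angle between tie_rod's own z axis and vertical below 0.05 rad and linear speed of tie_rod below 0.01 m/s and contact force between tie_rod and the fingers below 0.1 N); the robot touches nothing.
It fails at once if the rod is pressed against the module or its plinth with more than 40 N (contact force between tie_rod and cabinet above 40 N).
It fails at once if the short rod is moved by more than 15 mm (distance of short_rod from where it was at the start of the episode above 0.015 m).
It fails at once if the bin, the carton or the wrench is moved by more than 20 mm (distance of any of parts_bin, carton, wrench from where it was at the start of the episode above 0.02 m).
It also fails if it takes over 64 s, if anything falls off the work surface, if the arm or the gripper's body presses on something with over 40 N, if the wrist force passes 120 N, or if a joint passes its speed limit or range.

ROBOT

A 6-joint arm with a two-finger parallel gripper is mounted at the origin on the work surface. World frame = base frame: x ahead of the robot, y to its left, z up, the work surface at z = 0. Lengths are in mm, angles in rad, forces in N, time in s.
With the tool pointing down it reaches from about 250 to 800 mm from the base axis. Payload 3.9 kg.
Tool frame: the origin (TCP) lies on the mounting face of the last link; the fingertips stand 173 mm ahead of it and the grasp point (between the pads) lies 155 mm ahead of it; z points along the fingers, x is the direction in which the jaws open and shut, and the axes are right-handed (so a half turn about z gives the same grasp; the last joint's range is limited). The gripper opens to 85 mm and grips with 20 to 120 N. Pads are 22 mm wide; open, the fingers measure 114 mm over their backs; the gripper's body (76 mm by 85 mm) begins 54 mm behind the grasp point. The pads swing forward as they close: fully open they stand 13 mm farther back than shut.
Start: joints at [1.321, 0.26, -0.138, 1.173, 0, 1.571], TCP at [129.781, 508.697, 404.704] pointing down, gripper open.
Joint ranges: [-2.78, 2.78], [-0.83, 1.72], [-1.28, 1.37], [-1.9, 2.12], [-1.57, 1.48], [-3.14, 3.14]. Speed limits (rad/s): [2.57, 2.57, 3.14, 3.14, 3.14, 3.14].

INTERFACE

Orientations are given as a unit quaternion [x, y, z, w].
In Python, from workcell import r gives the robot as it stands. Calls block until the motion is done:
- r.move_ptp(position, orientation): joint-space move of the TCP to a pose.
- r.move_l(position, frame=None, v=150, max_force=None): straight line of the TCP; frame=None keeps the orientation; v is the mean speed in mm/s. With max_force (N) it stops when the force on the tool has changed by that much, and returns True; else False.
- r.goto_joints(angles): joint-space move.
- r.move_gripper(opening, force=None): finger opening in mm; force is the grip in N (None keeps the last); returns when the fingers have stopped.
- r.sleep(seconds).
- r.ik(position, orientation): joint angles nearest the present ones, or None.
- r.read_state(): the state.
- r.capture(name): name is "scene" or "side" or "wrist"; returns a dict with "pixels" (384x512x3 uint8, red, green, blue), "camera_matrix" (3x3 intrinsics, pixels), "R" (3x3) and "t" (3): a world point X has camera coordinates R X + t. Camera axes: x right, y down, z forward; pixel columns grow to the right and rows downward; lengths in mm; the calibration is good to about 2 mm. A picture is of the moment at which its call begins. There is no depth.
A pose or a line that the arm cannot do raises r.MotionError and nothing moves.
- r.sign_off(): hands the job in, once; it reports no verdict.
Trained networks look in a picture, given as the dict that the camera call returned (one of the last four; its "shot" number tells which), for a name from the list of things; names that differ only in an ending like _2 or _b are one class to them, and where a whole thing is asked for, a point or a joint stands for the part that bears it (a point fixed in the world has none). Each returns a list of dicts, best first, with "p" (0 to 1); they miss things now and then, are a little off and sometimes report something else, mostly with a low value. They report only what shows in the picture. A call takes as long as a camera call. They do not tell look-alikes from the thing itself.
- r.find_in(name, picture): "uv" ([column, row] in pixels, amid what is visible of it).
- r.spot_point(name, picture): "uv" ([column, row] in pixels: a listed point, or the origin of a listed thing).
The state is a dict: "time": time; "q": joint angles; "dq": joint speeds; "joint_efforts": joint torques, N m; "eef_pos": TCP position; "eef_rot": TCP orientation; "ft_force": force on the tool from outside, world axes, zero at the start; "wrist_torque": the same for the moment, N m; "gripper_width": finger opening in mm.
Only numpy, scipy, OpenCV 4.12 (cv2) and the standard library are available. Lean on these libraries where they do the work, as an engineer would, in place of code of your own. Each camera call takes 0.05 s, during which the arm holds its last target. There are 200 camera calls.

## Working session

There is one attempt and no reset: what is moved stays moved. The work goes in short steps, each a Python script; the robot and the scene stay as the last script left them, time stands still between calls to the robot, and variables do not carry over. Pictures are saved under pics/ and viewed, about 8 in all and at most 12, crops included, and the job is handed in when it is done.

```bash
mkdir -p pics; ls; python3 - <<'E'
from workcell import r
import cv2,numpy as np
a=r.capture("scene");b=r.capture("side");c=r.capture("wrist")
for n,p in(("scene",a),("side",b),("wrist",c)):
    cv2.imwrite(f"pics/{n}0.png",p["pixels"][:,:,::-1])
    print(n,np.round(p["camera_matrix"],1).tolist(),np.round(p["R"],3).tolist(),np.round(p["t"],1).tolist())
    for k in["tie_rod","tie_rod_head","slot","cabinet","rod_block","short_rod","duct_foot"]:
        print(k,[(np.round(d["uv"]).tolist(),round(d["p"],2)) for d in r.spot_point(k,p)][:4])
cv2.imwrite("pics/m0.png",np.vstack([cv2.resize(p["pixels"][:,:,::-1],(400,300)) if 0 else p["pixels"][:,:,::-1] for p in (a,)]))
print(r.read_state())
E
```

```text
pics
scene [[404.1, 0.0, 255.7], [0.0, 404.1, 191.6], [0.0, 0.0, 1.0]] [[0.664, 0.747, 0.006], [0.57, -0.501, -0.651], [-0.483, 0.436, -0.759]] [-335.9, -284.1, 1687.2]
tie_rod [([311.0, 185.0], 0.57), ([293.0, 171.0], 0.48)]
tie_rod_head [([319.0, 134.0], 0.69), ([316.0, 156.0], 0.66), ([124.0, 258.0], 0.57), ([296.0, 140.0], 0.43)]
slot [([219.0, 220.0], 0.56), ([127.0, 260.0], 0.35)]
cabinet [([220.0, 215.0], 0.87)]
rod_block [([310.0, 154.0], 0.86)]
short_rod [([305.0, 147.0], 0.44)]
duct_foot [([222.0, 234.0], 0.66)]
side [[352.3, 0.0, 253.9], [0.0, 352.3, 194.0], [0.0, 0.0, 1.0]] [[-0.995, -0.095, 0.013], [-0.077, 0.714, -0.696], [0.057, -0.694, -0.718]] [562.4, 197.0, 893.2]
tie_rod [([270.0, 317.0], 0.85), ([226.0, 322.0], 0.83), ([253.0, 360.0], 0.59), ([292.0, 379.0], 0.31)]
tie_rod_head [([275.0, 286.0], 0.65), ([255.0, 326.0], 0.56), ([225.0, 285.0], 0.55)]
slot [([254.0, 157.0], 0.91)]
cabinet []
rod_block [([271.0, 366.0], 0.89)]
short_rod [([288.0, 380.0], 0.76)]
duct_foot [([257.0, 181.0], 0.9)]
wrist [[317.6, 0.0, 257.3], [0.0, 317.6, 188.9], [0.0, 0.0, 1.0]] [[0.248
[... 152 characters left out ...]
od []
duct_foot []
{'time': 1.2, 'q': array([ 1.32100875e+00,  2.60021908e-01, -1.38085383e-01,  1.17271301e+00,
       -8.76291417e-06,  1.57080406e+00]), 'dq': array([-0.00108042, -0.00016752, -0.0003604 , -0.00022825,  0.00032865,
       -0.00166497]), 'joint_efforts': array([-8.09479570e-04, -4.05622888e+01,  2.54236060e+01,  1.23634622e-03,
       -1.00566808e-04,  5.32534528e-06]), 'eef_pos': array([129.77957899, 508.70357082, 404.6983531 ]), 'eef_rot': array([ 7.89685263e-01,  6.13512172e-01, -6.77988351e-06,  1.08158164e-05]), 'ft_force': array([-0.08256957, -0.54680231, -0.65076479]), 'wrist_torque': array([-0.00364777,  0.02653881,  0.04952314]), 'gripper_width': 85.34382517528417}
```

View pics/scene0.png

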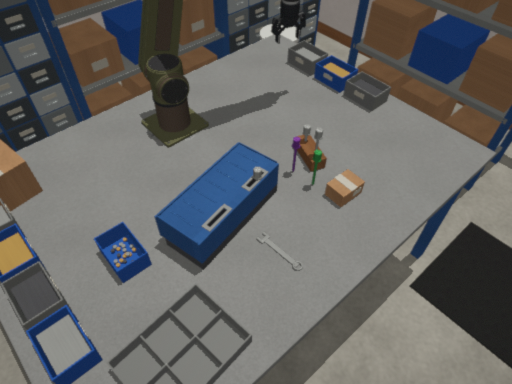

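View pics/side0.png

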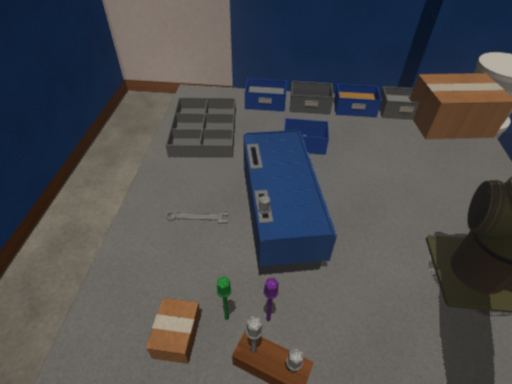

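The scene view shows the blue module with its empty slot at scene (217,216) and side (254,157), and its fitted rod at side (264,203). The block holds the long rod, head at side (255,326) and scene (319,134), and the short rod, head at side (295,357). A green look-alike stands near side (225,300) and a purple one near side (271,305).

```bash
cat > h.py <<'E'
from workcell import r
import numpy as np, cv2
from scipy.spatial.transform import Rotation as Ro
def ray(p,uv):
    R=np.array(p["R"]);t=np.array(p["t"]);K=np.array(p["camera_matrix"])
    return -R.T@t, R.T@np.linalg.solve(K,[uv[0],uv[1],1.])
def onz(p,uv,z):
    c,d=ray(p,uv); return c+d*(z-c[2])/d[2]
def tri(*pu):
    A=np.zeros((3,3));b=np.zeros(3)
    for p,uv in pu:
        c,d=ray(p,uv);d=d/np.linalg.norm(d);M=np.eye(3)-np.outer(d,d);A+=M;b+=M@c
    return np.linalg.solve(A,b)
def proj(p,X):
    v=np.array(p["K"] if "K" in p else p["camera_matrix"])@(np.array(p["R"])@np.array(X,float)+np.array(p["t"]));return v[:2]/v[2]
def down(yaw):  # tool pointing down, jaw axis (tool x) at yaw from world x
    return (Ro.from_euler('z',yaw)*Ro.from_quat([1,0,0,0])).as_quat()
E
python3 - <<'E'
from h import *
a=r.capture("scene");b=r.capture("side");w=r.capture("wrist")
f=lambda x:np.round(x,0).tolist()
print("long",f(tri((a,(319,133)),(b,(255,326)))),"short",f(tri((a,(307,130)),(b,(295,356)))))
print("short@8+96",f(onz(b,(295,356),104)),"long@154",f(onz(b,(255,326),154)),f(onz(a,(319,133),154)))
print("slot",f(tri((a,(217,216)),(b,(254,156)))),f(onz(a,(217,216),142)),f(onz(b,(254,156),142)))
print("frod",f(onz(a,(257,174),165)),f(onz(b,(264,204),165)))
print("green",f(tri((a,(318,157)),(b,(224,287)))),"purple",f(tri((a,(296,143)),(b,(271,288)))))
print("camera in tool", f(Ro.from_quat(r.read_state()["eef_rot"]).inv().apply(ray(w,(0,0))[0]-r.read_state()["eef_pos"])), np.round(Ro.from_quat(r.read_state()["eef_rot"]).inv().apply(np.array(w["R"])),2).tolist())
E
```

```text
long [541.0, 264.0, 153.0] short [465.0, 290.0, 102.0]
short@8+96 [463.0, 290.0, 104.0] long@154 [540.0, 263.0, 154.0] [543.0, 263.0, 154.0]
slot [587.0, -226.0, 140.0] [587.0, -227.0, 142.0] [588.0, -222.0, 142.0]
frod [554.0, -39.0, 165.0] [546.0, -24.0, 165.0]
green [611.0, 185.0, 138.0] purple [516.0, 177.0, 140.0]
camera in tool [0.0, -71.0, 30.0] [[1.0, 0.0, 0.0], [-0.0, 0.96, -0.28], [-0.0, 0.28, 0.96]]
```

```bash
python3 - <<'E'
from h import *
for n,p in(("slot",[587,-226,400]),("rod",[541,264,380])):
    for y in (-1.57,-1,-.5,0,.2,.5,1,1.57):
        j=r.ik(p,down(y)); print(n,y,None if j is None else np.round(j,2).tolist())
E
```

```text
slot -1.57 [-0.37, 0.44, 0.13, 1.25, 0.0, 2.77]
slot -1 [-0.37, 0.44, 0.13, 1.25, 0.0, 2.2]
slot -0.5 [-0.37, 0.44, 0.13, 1.25, 0.0, 1.7]
slot 0 [-0.37, 0.44, 0.13, 1.25, 0.0, 1.2]
slot 0.2 [-0.37, 0.44, 0.13, 1.25, 0.0, 1.0]
slot 0.5 [-0.37, 0.44, 0.13, 1.25, 0.0, 0.7]
slot 1 [-0.37, 0.44, 0.13, 1.25, 0.0, 0.2]
slot 1.57 [-0.37, 0.44, 0.13, 1.25, 0.0, -0.37]
rod -1.57 [0.45, 0.4, 0.01, 1.18, 0.0, -2.69]
rod -1 [0.45, 0.4, 0.01, 1.18, 0.0, 3.02]
rod -0.5 [0.45, 0.4, 0.01, 1.18, 0.0, 2.52]
rod 0 [0.45, 0.4, 0.01, 1.18, 0.0, 2.02]
rod 0.2 [0.45, 0.4, 0.01, 1.18, 0.0, 1.82]
rod 0.5 [0.45, 0.4, 0.01, 1.18, 0.0, 1.52]
rod 1 [0.45, 0.4, 0.01, 1.18, 0.0, 1.02]
rod 1.57 [0.45, 0.4, 0.01, 1.18, 0.0, 0.45]
```

```bash
python3 - <<'E'
from h import *
import pickle
def shot(n,names):
    p=r.capture("wrist"); pickle.dump(p,open(f"pics/{n}.pkl","wb"))
    im=cv2.resize(p["pixels"][:,:,::-1],(768,576),interpolation=cv2.INTER_CUBIC); cv2.imwrite(f"pics/{n}.png",im)
    for k in names: print(k,[(np.round(d["uv"],1).tolist(),round(d["p"],2)) for d in r.spot_point(k,p)][:3])
    return p
r.move_ptp([587,-226,400],down(0.2)); r.sleep(.2)
p=shot("slot1",["slot"])
for d in r.spot_point("slot",p)[:1]: print(onz(p,d["uv"],142))
r.move_ptp([541,264,375],down(0.)); r.sleep(.2)
p=shot("rod1",["tie_rod_head","short_rod"])
for d in r.spot_point("tie_rod_head",p)[:3]: print(onz(p,d["uv"],154))
print(r.read_state()["time"])
E
```

```text
slot [([254.9, 196.9], 0.89)]
[ 586.19727034 -227.56368878  142.        ]
tie_rod_head [([263.9, 210.0], 0.8), ([98.9, 249.1], 0.75), ([341.4, 86.5], 0.67)]
short_rod [([185.2, 138.3], 0.78)]
[546.08550546 264.37196005 154.        ]
[436.83802296 237.09850372 154.        ]
[590.19537666 339.42761135 154.        ]
6.925
```

View pics/slot1.png

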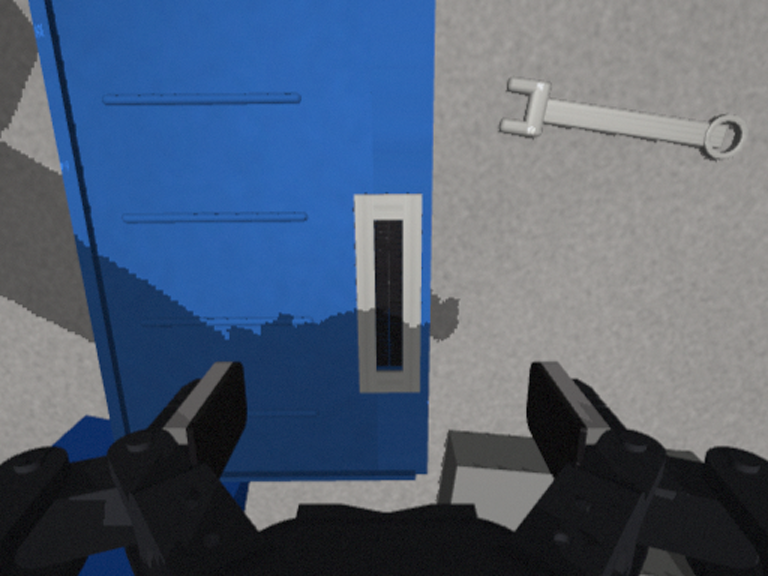

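View pics/rod1.png

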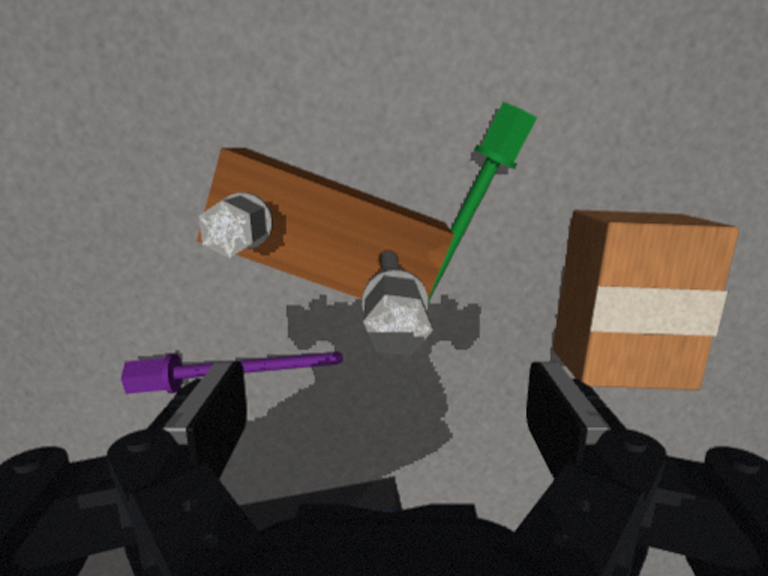

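The slot view shows the slot at about (388,296) in the 768-wide picture, aligned almost with the tool. The rod view shows the long rod's head at (397,315), the short rod's at (230,228), and both look-alikes lying flat on the bench, clear of the grasp. Next I rectify both onto their own planes.

```bash
cat >> h.py <<'E'
def rect(p,c,z,half,s):
    n=int(2*half*s); q=np.float32([[0,0],[n,0],[n,n],[0,n]])
    W=[(c[0]-half+u/s,c[1]+half-v/s,z) for u,v in q]
    M=cv2.getPerspectiveTransform(np.float32([proj(p,X) for X in W]),q)
    return cv2.warpPerspective(p["pixels"],M,(n,n),flags=cv2.INTER_CUBIC)
E
python3 - <<'E'
from h import *
import pickle
p=pickle.load(open("pics/slot1.pkl","rb"));c=(586,-227.5)
A=rect(p,c,142,55,5)
hsv=cv2.cvtColor(A,cv2.COLOR_RGB2HSV)
# slot dark and unsaturated; plate: low saturation
dark=((A.max(2)<60)).astype(np.uint8)*255
plate=((hsv[:,:,1]<90)&(A.max(2)>60)).astype(np.uint8)*255
def big(m,lo,near=True):
    cs,_=cv2.findContours(cv2.morphologyEx(m,cv2.MORPH_OPEN,np.ones((5,5))),cv2.RETR_EXTERNAL,cv2.CHAIN_APPROX_NONE)
    n=m.shape[0]/2
    return [cv2.minAreaRect(x) for x in cs if cv2.contourArea(x)>lo]
for nm,m in(("dark",dark),("plate",plate)):
    for (u,v),wh,an in big(m,5000): print(nm,c[0]-55+u/5,c[1]+55-v/5,np.array(wh)/5,an)
q=pickle.load(open("pics/rod1.pkl","rb"));h=(546,263)
B=rect(q,h,169,25,12)
for k in range(-20,21,10):
    x=300+k*12
    cv2.line(B,(x,0),(x,600),(255,255,0),1);cv2.line(B,(0,x),(600,x),(255,255,0),1)
cv2.imwrite("pics/rect.png",np.hstack([cv2.resize(A,(200,200)),]*1)[:,:,::-1])
C=np.zeros((600,800,3),np.uint8);C[:,:600]=B;C[:200,600:]=cv2.resize(A,(200,200));C[200:400,600:]=cv2.resize(cv2.merge([dark,plate,plate]),(200,200))
cv2.imwrite("pics/rect.png",C[:,:,::-1])
E
```

```text
dark 589.2379699707031 -227.58265380859376 [76.82894897 13.81972046] 77.97772216796875
plate 589.3453796386718 -228.677001953125 [105.00338135  32.69414673] 77.92786407470703
plate 619.9 -227.4 [109.8  41.8] 90.0
```

View pics/rect.png

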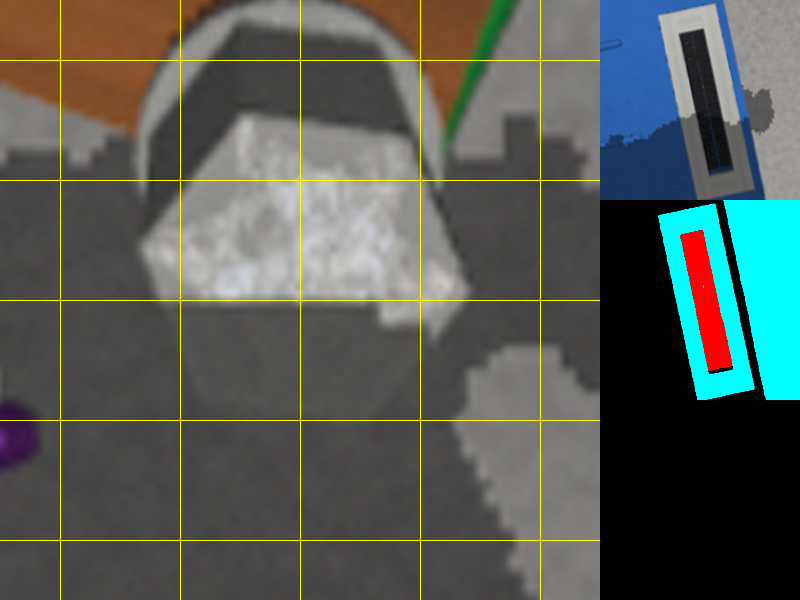

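The slot centre is about (589.4, -228.8) and the module's yaw is 12.0°. The hex head centre is about (546.4, 265.8), with flat normals at 21.8° plus 60° steps. I'll grip at 21.8°, roughly across the slot.

```bash
python3 - <<'E'
from h import *
S=np.array([589.4,-228.8]);Y=np.radians(21.8)
r.move_gripper(60)
r.move_ptp([546.4,265.8,375],down(Y))
print(r.ik([589.4,-228.8,505],down(.21)))
print("stop",r.move_l([546.4,265.8,315],v=80,max_force=15))
r.move_gripper(0,60); r.sleep(.3)
s=r.read_state();print(s["gripper_width"],s["ft_force"],s["eef_pos"])
r.move_l([546.4,265.8,325],v=60); print(r.read_state()["ft_force"])
r.move_l([546.4,265.8,505],v=150)
r.sleep(.2);s=r.read_state();print(s["gripper_width"],s["ft_force"],s["time"])
r.move_ptp([S[0],S[1],505],down(.21)); r.sleep(.3)
a=r.capture("side");b=r.capture("scene")
s=r.read_state();print(s["ft_force"],s["wrist_torque"],s["eef_pos"],s["time"])
import pickle;pickle.dump((a,b),open("pics/held.pkl","wb"))
ims=[]
for p in(a,b):
    u,v=proj(p,[S[0],S[1],220]).astype(int);print(u,v)
    for z in range(0,1):pass
    im=p["pixels"].copy()
    c=im[max(v-50,0):v+50,max(u-33,0):u+34];ims.append(cv2.resize(c,(400,600),interpolation=cv2.INTER_CUBIC))
    print("crop origin",max(u-33,0),max(v-50,0),c.shape,"pred nose/head",proj(p,[S[0],S[1],198]),proj(p,[S[0],S[1],359]))
cv2.imwrite("pics/held.png",np.hstack(ims)[:,:,::-1])
E
```

```text
[-0.37028527  0.44462118  0.39825009  1.52442524  0.          0.99051106]
stop False
23.2452757688961 [-2.92030096 -2.09190794  5.59946978] [546.00453843 265.64894655 315.67908191]
[-1.37086477 -1.62755027 -0.6837691 ]
23.26651227178564 [ 1.18320174  0.24283903 -2.56373441] 11.2333
[-0.29182054 -0.10399634 -2.38870071] [ 0.00964024 -0.00938086 -0.00866386] [ 589.53649761 -228.40718269  505.01868528] 13.4417
254 131
crop origin 221 81 (100, 67, 3) pred nose/head [253.90243909 138.2089929 ] [254.76752049  82.73578662]
215 200
crop origin 182 150 (100, 67, 3) pred nose/head [215.68860662 204.93125857] [211.33333208 165.42223894]
```

View pics/held.png

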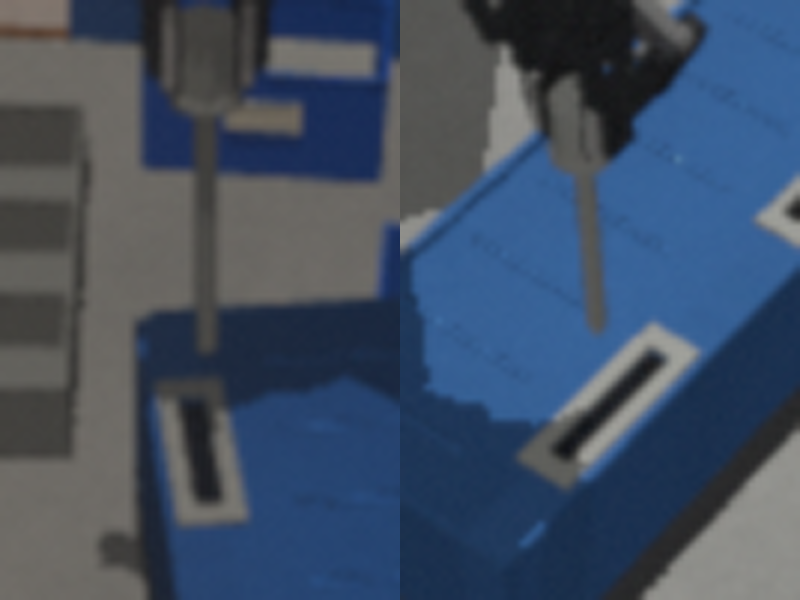

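Both crops show the rod hanging near upright from the gripper just above the slot: nose at crop (206,350) in the side view and (597,330) in the scene view. Next I check the nose against the slot within the same cameras.

```bash
python3 - <<'E'
from h import *
import pickle
a,b=pickle.load(open("pics/held.pkl","rb"))
A=lambda u,v:(a,(221+u/6-.42,81+v/6-.42)); B=lambda u,v:(b,(182+(u-400)/6-.42,150+v/6-.42))
f=lambda x:np.round(x,1).tolist()
print("nose",f(tri(A(206,351),B(598,331))),"flange bottom",f(tri(A(205,113),B(584,172))))
# slot by axis of its black opening
print("slot tri",f(tri(A(202,450),B(609,404))))
for n,k,uv in(("side",A,(202,450)),("scene",B,(609,404))): print(n,f(onz(*k(*uv),142)))
print(f(Ro.from_quat(r.read_state()["eef_rot"]).as_euler("xyz",degrees=True)))
E
```

```text
nose [586.0, -229.5, 195.4] flange bottom [589.6, -231.1, 313.1]
slot tri [587.1, -228.8, 138.5]
side [587.3, -224.1, 142.0]
scene [588.7, -230.4, 142.0]
[-180.0, -0.0, 12.1]
```

```bash
python3 - <<'E'
from h import *
import pickle
r.move_l([589.4,-228.8,463],v=100); r.sleep(.3)
p=r.capture("wrist"); pickle.dump(p,open("pics/ins.pkl","wb"));s=r.read_state()
print(s["eef_pos"],s["ft_force"],s["time"],[proj(p,X) for X in ([589.4,-228.8,156],[589.4,-228.8,283],[589.4,-228.8,142])])
c=p["pixels"][60:260,160:360]
cv2.imwrite("pics/ins.png",cv2.resize(c,(600,600),interpolation=cv2.INTER_CUBIC)[:,:,::-1])
E
```

```text
[ 589.48830057 -228.82960431  463.54019663] [ 0.01548156 -1.05686245 -1.18205118] 14.3583 [array([256.30039437, 177.82582823]), array([256.03478028, 238.37707028]), array([256.31645543, 174.16443862])]
```

View pics/ins.png

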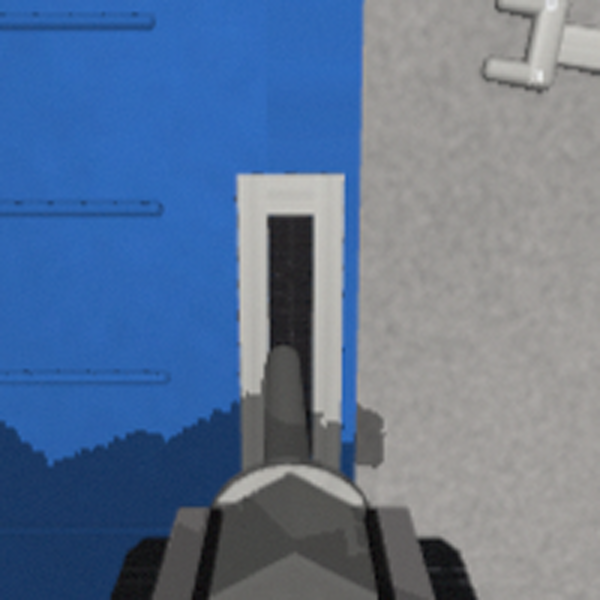

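The slot is centred where I expected, but the nose hangs about 1.7 mm to the module's -x side (crop 285 against 291). That's a lean of about 0.014 rad, so I tilt the tool to cancel it, insert near the slot's -y end and descend to contact.

```bash
cat >> h.py <<'E'
S=np.array([589.4,-228.8]);YW=.21;Rz=Ro.from_euler('z',YW)
def tcp(mx,my,nz,th=-.014,L=307.7):
    """TCP pose with the rod nose at module offset (mx,my) from slot, height nz, rod upright"""
    R=Rz*Ro.from_euler('y',th)*Ro.from_quat([1,0,0,0]); tz=R.apply([0,0,1])
    G=np.array([*S,0])+Rz.apply([mx,my,0])+[0,0,nz+L-155]
    return G-155*tz, R.as_quat()
def fz(n=4):
    o=[]
    for _ in range(n): o.append(r.read_state()["ft_force"]); r.sleep(.01)
    return np.mean(o,0)
E
python3 - <<'E'
from h import *
P=tcp(-.2,-30,150); r.move_ptp(P[0],P[1]); r.sleep(.2); print("base",fz())
for nz,v in((110,40),(55,60),(36,15)):
    hit=r.move_l(tcp(-.2,-30,nz)[0],v=v,max_force=7)
    s=r.read_state();print(nz,hit,s["eef_pos"],fz(),s["wrist_torque"],s["time"])
    if hit:break
E
```

```text
base [-0.5511613  -0.08156369 -2.01561528]
110 False [ 593.45222739 -258.65294199  418.06308679] [-0.33132635  0.08117712 -2.47816979] [-0.01951243  0.04099982  0.00447668] 15.9917
55 False [ 593.51841878 -258.72469372  363.22697037] [ 0.00902566 -0.43569662 -1.92776586] [-0.01867217 -0.00085433 -0.02139803] 17.0917
36 True [ 593.31418561 -258.61444742  347.7380773 ] [-0.22111746 -0.10733447  5.52483051] [0.01538574 0.05543304 0.03632406] 18.0667
```

In contact with the plinth at the expected height and with no side load. Now I feel along it in light 2 mm steps.

```bash
python3 - <<'E'
from h import *
b=-2.1; nz=r.read_state()["eef_pos"][2]-tcp(0,0,0)[0][2]; nz0=nz; log=[];found=False
y=-30
while y<33:
    y+=2
    stop=r.move_l(tcp(-.2,y,nz)[0],v=25,max_force=12)
    F=fz(3);n=F[2]-b
    log.append((y,round(nz,2),round(n,1),round(float(F[0]),1),round(float(F[1]),1),stop))
    if stop and n>15: nz+=.3
    elif n>9: nz+=.1*(n-6)/3
    elif n<3.5:   # light: go down until touching again
        hit=r.move_l(tcp(-.2,y,nz-3)[0],v=15,max_force=5)
        z=r.read_state()["eef_pos"][2]-tcp(0,0,0)[0][2]; log.append(("down",hit,round(z,2)))
        if z<nz0-2: found=True;break
        nz=z
    if r.read_state()["time"]>45: break
for l in log: print(*l)
print(found,y,r.read_state()["time"],r.read_state()["eef_pos"],fz(),nz0)
E
```

```text
-28 40.04 3.5 -0.3 0.3 False
-26 40.04 3.0 0.5 -1.4 False
down True 40.05
-24 40.05 4.6 0.3 -0.5 False
-22 40.05 3.9 -0.3 -2.3 False
-20 40.05 4.2 0.5 -2.4 False
-18 40.05 4.0 1.4 -2.2 False
-16 40.05 4.0 0.8 -2.5 False
-14 40.05 4.9 -0.1 -2.7 False
-12 40.05 5.1 0.3 -2.3 False
-10 40.05 5.0 0.7 -2.7 False
-8 40.05 4.8 0.5 -3.0 False
-6 40.05 5.2 0.7 -2.8 False
-4 40.05 5.6 0.6 -2.3 False
-2 40.05 5.7 1.2 -2.7 False
0 40.05 5.5 1.3 -3.3 False
2 40.05 5.8 1.0 -2.8 False
4 40.05 5.4 1.2 -2.8 False
6 40.05 5.9 1.4 -2.8 False
8 40.05 -0.8 0.0 0.7 False
down False 36.25
True 8 23.8917 [ 585.14680125 -220.99784631  343.93562775] [-0.42501036  1.0310454  -2.00268492] 40.035976124459864
```

The hole is found at y ≈ +8 to +10, with the nose already 3.8 mm in. I'll centre gently and go home under a force guard.

```bash
python3 - <<'E'
from h import *
z0=tcp(0,0,0)[0][2]; x,y=-.2,8.
h=r.move_l(tcp(x,y+4,36.2)[0],v=10,max_force=5)
e=r.read_state()["eef_pos"]; hi=Rz.inv().apply(e-tcp(0,0,0)[0])[1]
h2=r.move_l(tcp(x,y-3,36.2)[0],v=10,max_force=5)
e=r.read_state()["eef_pos"]; lo=Rz.inv().apply(e-tcp(0,0,0)[0])[1]
print("y limits",h,hi,h2,lo,fz())
y=(hi+lo)/2
r.move_l(tcp(x,y,36.2)[0],v=20); print(fz())
nz=36.2
for t in(31,25,20,16,14.4):
    hit=r.move_l(tcp(x,y,t)[0],v=20,max_force=12)
    s=r.read_state();F=fz();print(t,hit,s["eef_pos"][2]-z0,F,s["wrist_torque"],s["time"])
    if hit: break
E
```

```text
y limits False 11.922133766278979 False 5.371629848205904 [-0.5666651   3.38877213 -3.25821609]
[-0.48311884  0.09750428 -2.79743156]
31 False 30.77360685291086 [ 0.35099847 -0.0838947  -2.65073815] [ 0.00404604  0.05336112 -0.01335218] 26.1417
25 False 24.766205035545397 [ 0.17827681  0.11965999 -1.97457305] [0.07831563 0.04209631 0.00849643] 26.625
20 False 19.747506641512814 [-0.28214538 -0.30742794 -2.68126768] [ 0.05758937  0.02096736 -0.01577412] 27.0583
16 False 15.795002302193609 [-0.22953857  0.02342374 -2.23119255] [ 0.01585604 -0.0362198   0.02876154] 27.4417
14.4 False 15.373508026867398 [-1.50034818  0.38802205  4.59431908] [0.13849719 0.4694316  0.04813668] 27.725
```

The flange is on the plate at nose height about 15.4 mm (nominal 15) with 7 N of contact. Release, retreat and check.

```bash
python3 - <<'E'
from h import *
r.move_gripper(55); r.sleep(.3); print(fz(),r.read_state()["gripper_width"])
e=r.read_state()["eef_pos"]
print(r.move_l(e+[0,0,70],v=80,max_force=10)); r.sleep(.3)
p=r.capture("wrist");a=r.capture("side");print(fz(),r.read_state()["time"])
u,v=proj(p,[*S,145]).astype(int)
A=cv2.resize(p["pixels"],(512,384)); u,v=proj(a,[*S,145]).astype(int)
B=cv2.resize(a["pixels"][v-48:v+48,u-32:u+32],(256,384),interpolation=cv2.INTER_CUBIC)
cv2.imwrite("pics/end.png",np.hstack([A,B])[:,:,::-1])
E
```

```text
[ 0.039327   -0.23697193 -0.32190203] 55.135940202909495
False
[0.14008354 0.111022   0.3566969 ] 29.9583
```

View pics/end.png

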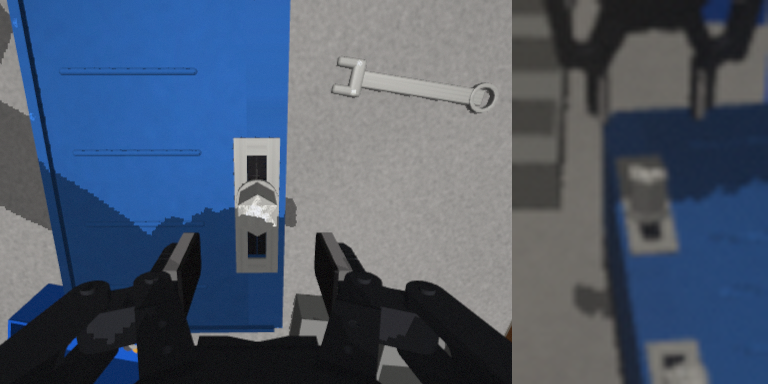

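The rod's head stands upright on the slot plate at (257,210), with the flange down and the gripper clear of it. The wrench lies where it was.

```bash
python3 -c "
from workcell import r
r.sign_off()"
```

```text
the job is handed in; nothing more can be done
```

The long tie rod is home in the rear right slot and released, and the job was handed in at about 30 s of the 64 s allowed.

- **Pick and insertion:** I gripped the rod by its hexagon flats. It hung with a lean of about 0.014 rad, so I tilted the tool to cancel that before lowering it into the slot.
- **Search:** I felt along the plinth in 2 mm steps. Net downward force was about 7.5 N at first touch and 3–6 N while sliding, well under the limit of about 4 kg. The nose dropped into the hole at about y = +8 mm, and I centred it and pushed it home.
- **Last checks:** The flange met the plate with about 7 N of push and the lower end at about 15.4 mm (nominal 15 mm), inside the 2 mm tolerance. After release the force on the tool was near zero. The last pictures show the rod standing upright on the plate and the gripper clear of it.
- **Disagreement:** The scene and side cameras put the lean at about twice the wrist camera's figure. I went with the wrist view, and the rod went in without side load.
- **Not checked again:** I did not look again at the short rod, bin and carton after the pick. The gripper met no unexpected forces on the way, and the wrench looked unmoved in the last picture.

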